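Lay out the coupling kit in the inspection tray

ROBOT

A 7-joint arm with a two-finger parallel gripper is mounted at the origin on the work surface. World frame = base frame: x ahead of the robot, y to its left, z up, the work surface at z = 0. Lengths are in m, angles in rad, forces in N, time in s.
With the tool pointing down it reaches from about 0.4 to 0.85 m from the base axis. Payload 4.5 kg.
Tool frame: the origin (TCP) lies at the centre of the arm's flange, where the gripper is bolted on; the fingertips stand r.tcp_to_tips ahead of it and the grasp point (between the pads) lies 147 mm ahead of it (r.tcp_to_tips is the distance from the TCP to the fingertips, in m); x points along the fingers, y is the direction in which the jaws open and shut, and the axes are right-handed (so a half turn about x gives the same grasp; the last joint's range is limited). The gripper opens to 88 mm and grips with 3 to 60 N. Pads are 18 mm wide; open, the fingers measure 123 mm over their backs; the gripper's body (75 mm by 187 mm) begins 45 mm behind the grasp point.
Start: joints at [-1.225, 0.689, -0.195, 1.565, 0.157, 0.902, -0.215], TCP at [0.192, 0.595, 0.405] pointing down, gripper open.
Joint ranges: [-3.01, 3.01], [-0.46, 2.08], [-1.47, 1.51], [0.13, 2.56], [-1, 4.14], [0.04, 2.09], [-2.66, 2.66]. Speed limits (rad/s): [2.57, 2.57, 3.14, 3.14, 3.14, 3.14, 3.14].

INTERFACE

Orientations are given as a unit quaternion [x, y, z, w].
In Python, from plant import r, eyes gives the robot as it stands.
- The arm moves only by the tool carry_out, never from a script. Its argument "targets" is text: rows parted by semicolons, each of 5 numbers parted by spaces: the opening, from 0 (shut) to 1 (fully open), then the shift along the tool's x, y, z in mm, then the turn about the tool's x in rad. A call has 1 to 20 rows; each row shifts and turns the commanded pose from where the row before left it, along the tool's axes as they then stand; what a row does not reach is not made up. A row lasts 1/12 s, in which the tool goes at most 41.7 mm and 7.16 degrees, less where a joint would pass 70% of its speed; a pose out of reach is approached as far as the arm can. A call is refused whole if a number of a shift passes 41.7 or a number of a turn 0.125, either way. A call with a gripper value outside its range is refused whole. The fingers move at their own pace and stop on an object; "force" is the grip in N (left out, the last holds). Time passes only in rows, so rows that do not move let the fingers close. It gives the time, the measured TCP pose, the force and the opening at its end, in the units of the state.
- r.get_state(): the state, without advancing time (a new reading comes with each control period).
- eyes.snapshot(name): name is "scene" or "top"; returns (picture, depth): 400x640x3 uint8, blue, green, red; 400x640 float32, m along the optical axis (not along the pixel's ray), 0 where there is no reading.
- eyes.camera_params(name): a dict with "intrinsics" (3x3 intrinsics, pixels), "dist_coeffs" ([k1, k2, p1, p2, k3] as OpenCV has them; the pictures are not rectified), "rvec" (rotation vector, rad) and "tvec" (3), from world to camera coordinates, as OpenCV has them. Camera axes: x right, y down, z forward; pixel columns grow to the right and rows downward; lengths in m; the calibration is good to about 2 mm. A picture is of the moment at which its call begins. camera_params takes no time and is no camera call.
- r.finish_job(): hands the job in, once; it reports no verdict.
The state is a dict: "clock": time; "q": joint angles; "qd": joint speeds; "joint_torque": joint torques, N m; "tool_pos": TCP position; "eef_rot": TCP orientation; "contact_force": force on the tool from outside, world axes, zero at the start; "moment": the same for the moment, N m; "opening": opening from 0.0 (shut) to 1.0 (fully open).
Only numpy, scipy, OpenCV 4.12 (cv2) and the standard library are available. Lean on these libraries where they do the work, as an engineer would, in place of code of your own. Each camera call takes 0.05 s, during which the arm holds its last target.

TASK

Put the coupling kit together in the plywood tray: the thick spacer ring goes over the upright peg, flat at the bottom, with the thin washer over the peg flat on top of it; the flanged bush stands upright, flange down, in the middle of the round cup; the long key lies flat, lengthwise, in the middle of the rectangular trough. The solid disc, the plain bush without a flange and the short key belong to another job: leave them where they are on the bench.

Things in the scene. Friction and masses are not known exactly. Their poses are not given: they have to be found in the camera images.
- spacer_mid (a point): Thick spacer ring, bright steel, outside diameter 56 mm, round hole through it 34 mm, 20 mm thick, about 0.25 kg, lying flat on the bench. The point is its centre, half-way up (10 mm above its underside); z is its axis.
- washer_mid (a point): Thin washer, bright steel, outside diameter 46 mm, hole 30 mm, 8 mm thick, about 60 g, lying flat on the bench. The point is its centre, half-way up (4 mm above its underside); z is its axis.
- bush_mid (a point): Flanged bush, bright steel, standing flange down: a flange of 50 mm diameter, 8 mm thick, at the bottom and a barrel of 34 mm diameter above it, 45 mm high in all, about 0.28 kg; a dark bore shows on top. Take it by the barrel. The point is on its axis, half-way up (22.5 mm above its underside).
- long_key_mid (a point): Long key: square steel bar 80 mm long (its x axis), 20 mm wide, 20 mm high, with two dark screw holes in its top, about 0.25 kg. The point is its centre (10 mm above its underside).
- blank_mid (a point): Solid disc, bright steel, no hole, 56 mm diameter, 20 mm thick: looks like the spacer ring but does not belong. Loose. The point is its centre, 10 mm above its underside.
- plain_bush_mid (a point): Plain bush, bright steel, without flange, 40 mm diameter, 45 mm high, with a dark bore on top: looks like the flanged bush but does not belong. Loose. The point is its centre, 22.5 mm above its underside.
- short_key_mid (a point): Short key: square steel bar only 45 mm long (its x axis), 20 x 20 mm, with one dark screw hole: does not belong. Loose. The point is its centre, 10 mm above its underside.
- peg_base (a point): Peg nest: a grey disc 72 mm in diameter and 4 mm thick with an upright steel peg 12 mm in diameter in its middle, whose round tip is 44 mm above the disc. The point is on the peg's axis at the disc's upper face, 10 mm above the bench; z is up. Fixed on the kit tray, which holds the three nests in a row 92 mm apart, in any order; their x axes lie along the row.
- cup_floor (a point): Cup nest: a shallow round grey cup, inside diameter 74 mm, rim 10 mm above its inner floor, wall 4 mm. The point is the centre of the inner floor, 10 mm above the bench. Fixed on the plywood kit tray, 296 x 152 mm (floor 6 mm, rim 18 mm above the bench).
- trough_floor (a point): Trough: a shallow rectangular grey trough, inside 108 mm long (its y axis, across the kit tray) and 66 mm wide (its x axis), rim 10 mm above its inner floor, wall 4 mm. The point is the centre of the inner floor, 10 mm above the bench. Fixed on the kit tray.
Not all that is in view belongs to the job. Leave any green look-alike of the part that bears long_key_mid alone. Of the things that look like the part that bears washer_mid, take the one that is farthest to the robot's left at the start.

How it is judged:
By the outcome, as a careful person would: the job done as asked, in the order asked, and still so for the second after the job is handed in, with the robot touching nothing.
It also fails if it takes over 112 s, if anything falls off the work surface, if the arm or the gripper's body presses on something with over 40 N, if the wrist force passes 120 N, or if a joint passes its speed limit or range.

## Working session

There is one attempt and no reset: what is moved stays moved. The work goes in short steps, Python scripts to look and compute and a tool call to move; the robot and the scene stay as the last step left them, time stands still between calls to the robot, and variables do not carry over. Pictures are saved under pics/ and viewed, and the job is handed in when it is done.

Besides the shell and the picture viewer there is one more tool, called after "Emit:" as name(argument=value, ...), one argument or row to a line, values as JSON. carry_out: Moves the arm, as the interface text tells. Its arguments: {"type":"object","properties":{"targets":{"type":"string"},"force":{"type":"number"}},"required":["targets"]}

```bash
ls; mkdir -p pics
python3 - <<'E'
from plant import r, eyes
import cv2, numpy as np
print(r.get_state(), r.tcp_to_tips)
for n in ("scene","top"):
    p,d=eyes.snapshot(n); cv2.imwrite(f"pics/{n}0.png",p); np.savez(f"{n}0.npz",p=p,d=d)
    print(n,eyes.camera_params(n))
E
```

```text
pics
{'clock': 0.0, 'q': array([-1.2252291 ,  0.69000227, -0.19449727,  1.56634253,  0.15727574,
        0.90248692, -0.21509897]), 'qd': array([ 0.00013856, -0.00097847,  0.00026069, -0.00143516,  0.00035355,
       -0.00019234, -0.00084131]), 'joint_torque': array([ 5.41727422e-04, -5.27577102e+01, -1.26733202e+00, -1.53438485e+01,
       -5.28115255e-02,  6.52879666e-03,  1.68990846e-04]), 'tool_pos': array([0.19164336, 0.59454999, 0.40389831]), 'eef_rot': array([ 0.10910855,  0.69859431, -0.11041231,  0.69847722]), 'contact_force': array([0.40785939, 0.88189162, 0.09680593]), 'moment': array([ 0.01736155, -0.00567824, -0.02291057]), 'opening': 0.9977903131439325} 0.166
scene {'intrinsics': array([[381.30858304,   0.        , 312.98799178],
       [  0.        , 381.30858304, 196.59487842],
       [  0.        ,   0.        ,   1.        ]]), 'dist_coeffs': array([-0.01631221,  0.        ,  0.        ,  0.        ,  0.        ]), 'rvec': array([ 1.32709338,  2.38738685, -0.77618033]), 'tvec': array([ 0.29328238, -0.35717508,  1.23425567])}
top {'intrinsics': array([[447.92428409,   0.        , 316.34913634],
       [  0.        , 447.92428409, 203.79510084],
       [  0.        ,   0.        ,   1.        ]]), 'dist_coeffs': array([-0.12447332,  0.        ,  0.        ,  0.        ,  0.        ]), 'rvec': array([ 2.05228048, -2.17405054,  0.22770179]), 'tvec': array([9.96819187e-04, 5.42460264e-01, 1.06897762e+00])}
```

View pics/scene0.png

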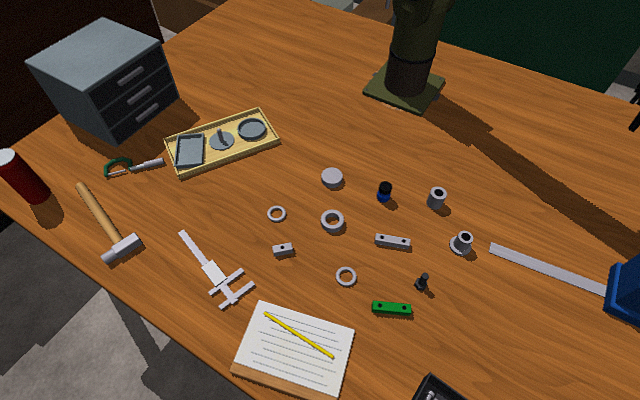

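View pics/top0.png

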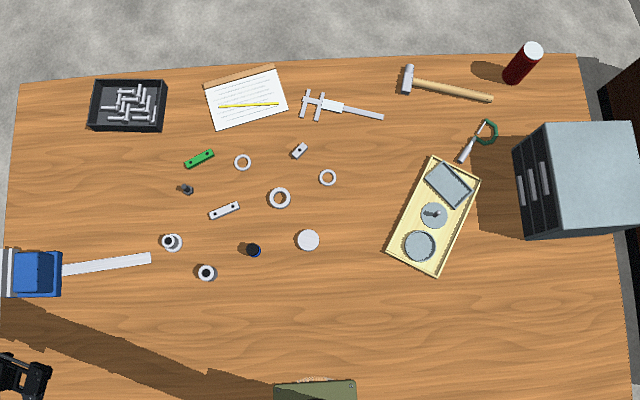

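The top view shows two washers, at (242,162) and (328,177). The spacer is at (280,198), the flanged bush at (171,242), the plain bush at (206,272), the long key at (223,210) and the tray around (434,215). Next I'll enlarge and measure.

```bash
cat > h.py <<'E'
import numpy as np, cv2
from plant import r, eyes
def ray(cam,uv):
    P=eyes.camera_params(cam);R=cv2.Rodrigues(P["rvec"])[0]
    u=cv2.undistortPoints(np.array([[uv]],float),P["intrinsics"],P["dist_coeffs"])[0,0]
    return -R.T@P["tvec"], R.T@np.array([u[0],u[1],1.])
def at(cam,uv,z):
    c,d=ray(cam,uv); return c+d*(z-c[2])/d[2]
def pix(cam,X):
    P=eyes.camera_params(cam)
    return cv2.projectPoints(np.array(X,float).reshape(-1,1,3),P["rvec"],P["tvec"],P["intrinsics"],P["dist_coeffs"])[0][:,0]
def crop(p,u0,v0,w,h,s,name):
    c=cv2.resize(p[v0:v0+h,u0:u0+w],None,fx=s,fy=s,interpolation=cv2.INTER_CUBIC)
    for k in range(0,w,20): cv2.putText(c,str(u0+k),(k*s,10),0,.35,(0,255,255),1); cv2.line(c,(k*s,12),(k*s,18),(0,255,255),1)
    for k in range(0,h,20): cv2.putText(c,str(v0+k),(0,k*s+4),0,.35,(0,255,255),1)
    cv2.imwrite("pics/"+name,c)
E
python3 - <<'E'
from h import *
p=np.load("top0.npz")["p"]
crop(p,150,135,200,150,4,"c1.png"); crop(p,370,140,130,145,4,"c2.png")
p=np.load("scene0.npz")["p"]
crop(p,255,155,200,150,4,"c3.png")
E
```

```text
(no output)
```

View pics/c1.png

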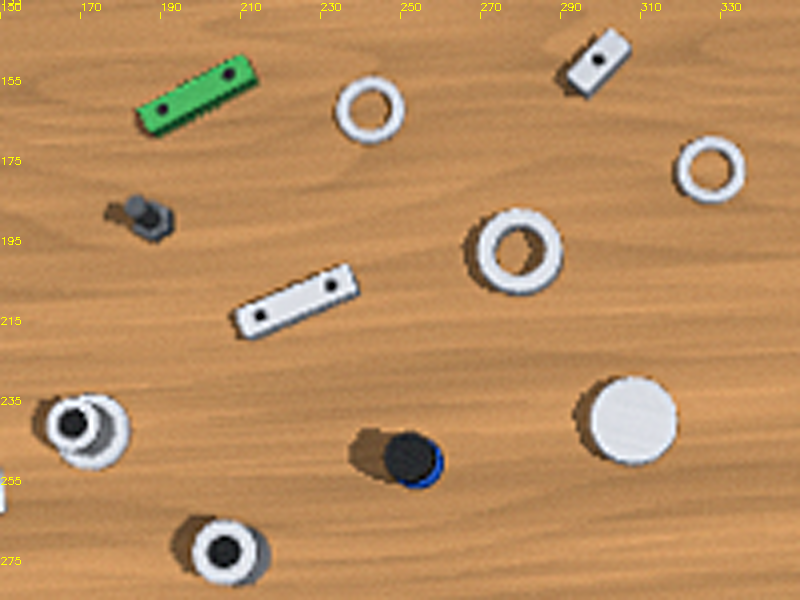

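View pics/c2.png

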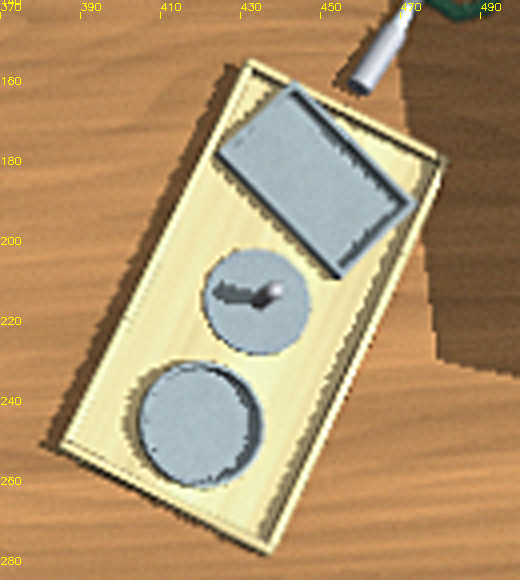

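```bash
cat > m.py <<'E'
from h import *
def c1(x,y): return (150+x/4-.375,135+y/4-.375)
def c2(x,y): return (370+x/4-.375,140+y/4-.375)
S=lambda n,a:print(n,np.round(a*1000,1))
S("washer",at("top",c1(370,109),.008)); S("washer2",at("top",c1(711,170),.008))
S("spacer",at("top",c1(520,251),.02)); S("blank",at("top",c1(633,420),.02))
S("bush top",at("top",c1(73,424),.045));S("bush fl",at("top",c1(92,431),.008))
S("plain",at("top",c1(223,551),.045))
a=at("top",c1(260,316),.02);b=at("top",c1(331,286),.02);S("key",(a+b)/2);print("key yaw",np.arctan2(*(b-a)[1::-1]))
S("short",at("top",c1(598,60),.02))
S("disc",at("top",c2(257,302),.01));S("pegtip",at("top",c2(276,290),.052))
S("cup",at("top",c2(201,424.5),.02))
T=[at("top",c2(*k),.02) for k in [(293,82),(217,153),(337,278),(415,203)]]
for t in T:S("tr",t)
S("trough",sum(T)/4); print("trough long yaw",np.arctan2(*(T[2]-T[1])[1::-1]),np.linalg.norm(T[2]-T[1]),np.linalg.norm(T[1]-T[0]))
T=[at("top",c2(*k),.018) for k in [(248,60),(447,160),(271,553),(60,447)]]
S("tray",sum(T)/4); print(np.arctan2(*(T[1]-T[2])[1::-1]),np.arctan2(*(T[0]-T[3])[1::-1]))
E
python3 m.py
```

```text
washer [678.5 161.9   8. ]
washer2 [622.6 -64.3   8. ]
spacer [572.   63.9  20. ]
blank [457.2  -3.7  20. ]
bush top [470.5 350.8  45. ]
bush fl [470.7 350.2   8. ]
plain [386.  255.1  45. ]
key [547.2 211.6  20. ]
key yaw -1.2184307950964475
short [699.7   6.7  20. ]
disc [ 503.3 -337.5   10. ]
pegtip [ 503.2 -338.9   52. ]
cup [ 424.2 -289.6   20. ]
tr [ 649.4 -376.5   20. ]
tr [ 603.1 -319.2   20. ]
tr [ 514.4 -389.9   20. ]
tr [ 561.8 -449.2   20. ]
trough [ 582.2 -383.7   20. ]
trough long yaw -2.46897365785693 0.11343184142938234 0.07368895585660282
tray [ 503.2 -337.3   18. ]
-0.5360071698462091 -0.5395133997742864
```

View pics/c3.png

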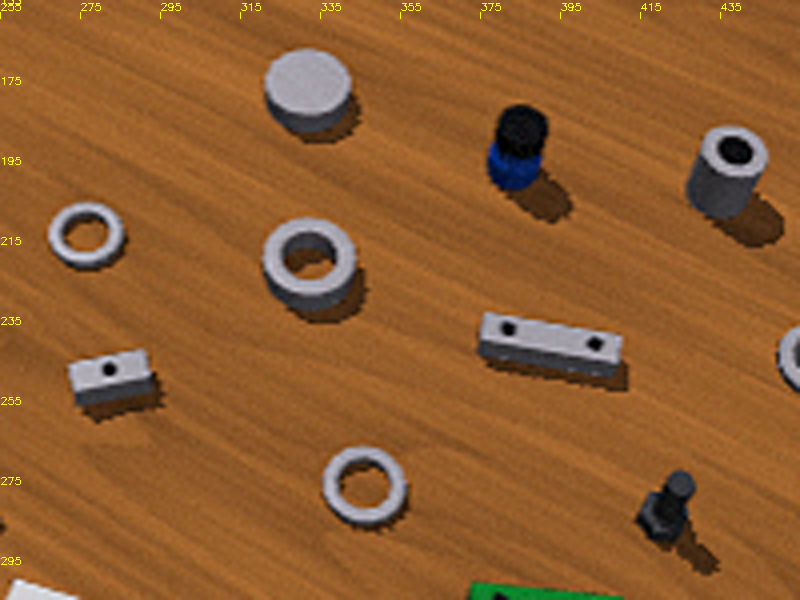

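```bash
cat >> h.py <<'E'
from scipy.spatial.transform import Rotation as Ro
def st():
    s=r.get_state(); R=Ro.from_quat(s["eef_rot"]).as_matrix(); return s,R
def plan(xy,tipz,yaw,off=None):
    """turn (tool x) then total shift in tool axes after turn; yaw = jaw dir mod pi"""
    s,R=st(); p=s["tool_pos"]; cy=np.arctan2(R[1,1],R[0,1])
    d=(yaw-cy+np.pi/2)%np.pi-np.pi/2
    turn=-d if R[2,0]<0 else d
    R2=R@Ro.from_rotvec([turn,0,0]).as_matrix()
    tgt=np.array([xy[0],xy[1],tipz])-r.tcp_to_tips*R2[:,0]
    if off is not None: tgt+=off
    sh=R2.T@(tgt-p)*1000
    print("clock %.2f"%s["clock"],"F",np.round(s["contact_force"],1),"open %.3f"%s["opening"],"yaw %.3f"%cy,"q",np.round(s["q"],2))
    print("toolx",np.round(R[:,0],4),"tips now",np.round((p+r.tcp_to_tips*R[:,0])*1000,1))
    print("turn %.3f (other %.3f) shift"%(turn,turn-np.sign(turn)*np.pi),np.round(sh,1))
E
python3 - <<'E'
from h import *
plan((.572,.064),.10,1.034)
s,R=st();print(R.round(3))
E
```

```text
clock 0.10 F [-0.1  0.1  0.1] open 1.000 yaw 1.259 q [-1.23  0.69 -0.19  1.57  0.16  0.9  -0.22]
toolx [-4.0e-04 -1.6e-03 -1.0e+00] tips now [191.6 594.3 238. ]
turn 0.225 (other -2.917) shift [ 138.7 -261.   598. ]
[[-0.     0.307  0.952]
 [-0.002  0.952 -0.307]
 [-1.    -0.002  0.   ]]
```

Emit:
carry_out(
  targets="1 0 0 0 0.112; 1 0 0 0 0.113; 1 0 -10 22 0; 1 0 -15 34 0; 1 0 -15 34 0; 1 0 -15 34 0; 1 0 -15 34 0; 1 0 -15 34 0; 1 0 -15 34 0; 1 0 -15 34 0; 1 0 -15 34 0; 1 0 -15 34 0; 1 0 -15 34 0; 1 0 -15 34 0; 1 0 -15 34 0; 1 0 -15 34 0; 1 0 -15 34 0; 1 0 -15 34 0; 1 0 -15 34 0; 1 0 -10 22 0",
  force=30,
)

```text
clock: 1.77
tool_pos: [0.5657, 0.0665, 0.4043]
eef_rot: [0.188, 0.681, -0.19, 0.682]
contact_force: [0.1, 0.2, -0.7]
opening: 0.999
```

Run:
```python
from h import *
plan((.572,.064),.003,1.034)
for uv in [(120,138),(178,97),(60,90)]: print(at("scene",uv,0).round(3))
for uv in [(108,168),(162,162)]: print(at("scene",uv,0.01).round(3))
```

```text
clock 1.77 F [ 0.1  0.2 -0.7] open 0.999 yaw 1.030 q [-0.08  0.62 -0.2   1.74  0.17  0.81  0.67]
toolx [ 4.e-04 -2.e-03 -1.e+00] tips now [565.8  66.2 238.3]
turn -0.004 (other 3.137) shift [235.3   1.6   6.1]
[ 0.647 -0.6    0.   ]
[ 0.424 -0.585  0.   ]
[ 0.6   -0.938  0.   ]
[ 0.746 -0.529  0.01 ]
[ 0.654 -0.421  0.01 ]
```

Emit:
carry_out(
  targets="1 20 1.6 6 0; 1 35 0 0 0; 1 35 0 0 0; 1 35 0 0 0; 1 35 0 0 0; 1 35 0 0 0; 1 20 0 0 0; 1 10 0 0 0; 1 6 0 0 0; 1 3 0 0 0; 1 0 0 0 0; 0.55 0 0 0 0; 0.55 0 0 0 0; 0.55 0 0 0 0; 0.55 0 0 0 0; 0.55 0 0 0 0; 0.55 0 0 0 0",
)

```text
clock: 3.18
tool_pos: [0.5698, 0.0683, 0.1712]
eef_rot: [0.187, 0.682, -0.188, 0.682]
contact_force: [-1.3, -2.5, 5.8]
opening: 0.636
```

Run:
```python
from h import *
plan((.572,.064),.003,1.034)
```

```text
clock 3.18 F [-1.3 -2.5  5.8] open 0.636 yaw 1.033 q [-0.14  0.98 -0.1   1.85  0.26  0.32  0.58]
toolx [-7.0e-04 -1.3e-03 -1.0e+00] tips now [569.7  68.1   5.2]
turn -0.001 (other 3.141) shift [ 2.2 -2.3  4.1]
```

Emit:
carry_out(
  targets="0.3 0 0 0 0; 0.3 -5 0 0 0; 0.3 -15 0 0 0; 0.3 -25 0 0 0; 0.3 -30 0 0 0; 0.3 -25 0 0 0; 0.3 -10 0 0 0; 0.3 0 0 0 0",
)

```text
clock: 3.85
tool_pos: [0.5709, 0.0695, 0.2829]
eef_rot: [0.188, 0.68, -0.186, 0.683]
contact_force: [-0.2, -0.5, -2.8]
opening: 0.63
```

Run:
```python
from h import *
plan((.503,-.338),.110,1.034)
p,d=eyes.snapshot("scene"); crop(p,255,120,200,150,4,"g1.png")
```

```text
clock 3.85 F [-0.2 -0.5 -2.8] open 0.630 yaw 1.034 q [-0.11  0.79 -0.16  1.82  0.23  0.54  0.62]
toolx [ 0.0049  0.0016 -1.    ] tips now [571.7  69.7 116.9]
turn 0.000 (other -3.142) shift [   5.9 -385.5  149.5]
```

View pics/g1.png

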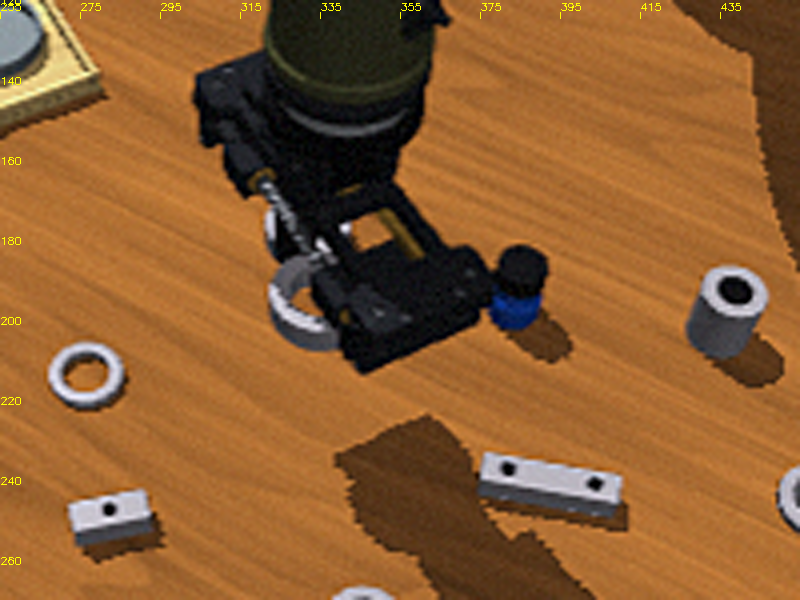

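Run:
```python
from h import *
p,d=eyes.snapshot("scene"); crop(p,300,140,90,70,8,"g2.png")
crop(d and p if False else p,0,0,10,10,1,"x.png")
```

```text
(no output)
```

View pics/g2.png

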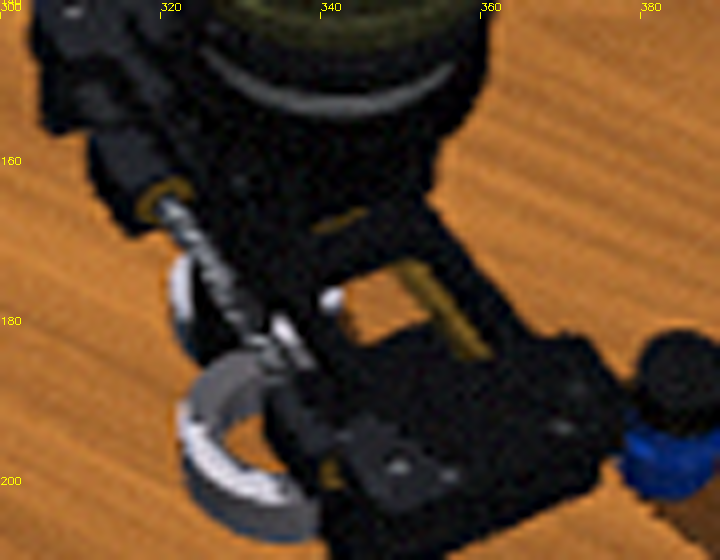

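Emit:
carry_out(
  targets="0.3 0 -12 4 0; 0.3 0 -20 8 0; 0.3 0 -26 10 0; 0.3 0 -26 10 0; 0.3 0 -26 10 0; 0.3 0 -26 10 0; 0.3 0 -26 10 0; 0.3 0 -26 10 0; 0.3 0 -26 10 0; 0.3 0 -26 10 0; 0.3 0 -26 10 0; 0.3 0 -26 10 0; 0.3 0 -26 10 0; 0.3 0 -26 10 0; 0.3 0 -20 8 0; 0.3 0 -14 4 0; 0.3 0 -7 2 0; 0.3 0 0 0 0; 0.3 0 0 0 0",
)

```text
clock: 5.53
tool_pos: [0.4981, -0.3359, 0.2796]
eef_rot: [0.188, 0.683, -0.187, 0.681]
contact_force: [1.2, 1.1, -3.0]
opening: 0.636
```

Run:
```python
from h import *
plan((.503,-.338),.019,1.034)
p,d=eyes.snapshot("scene"); crop(p,150,50,150,130,5,"g3.png")
p,d=eyes.snapshot("top"); crop(p,370,140,130,140,4,"g4.png")
```

```text
clock 5.53 F [ 1.2  1.1 -3. ] open 0.636 yaw 1.034 q [ 0.67  0.83 -0.28  1.74  0.35  0.62  1.23]
toolx [-0.0016  0.0019 -1.    ] tips now [ 497.8 -335.6  113.6]
turn -0.000 (other 3.142) shift [94.6  0.5  5.9]
```

View pics/g3.png

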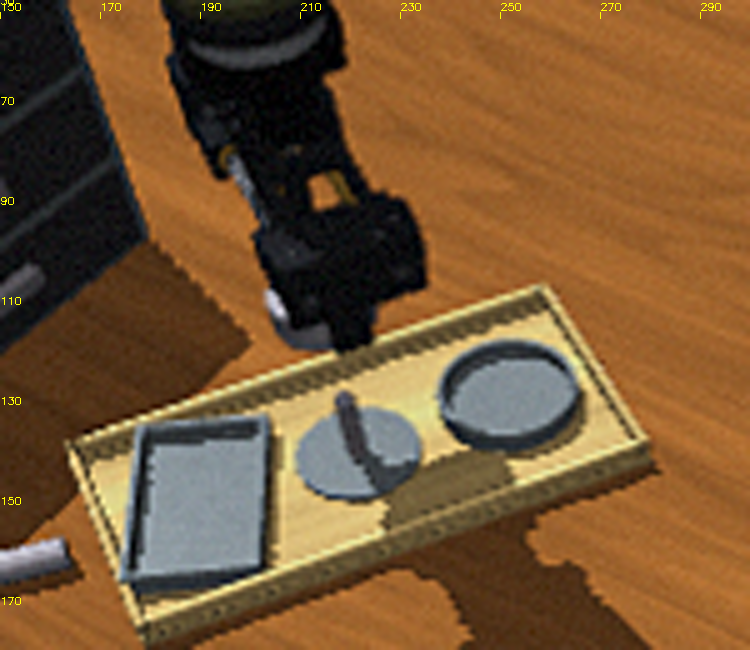

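View pics/g4.png

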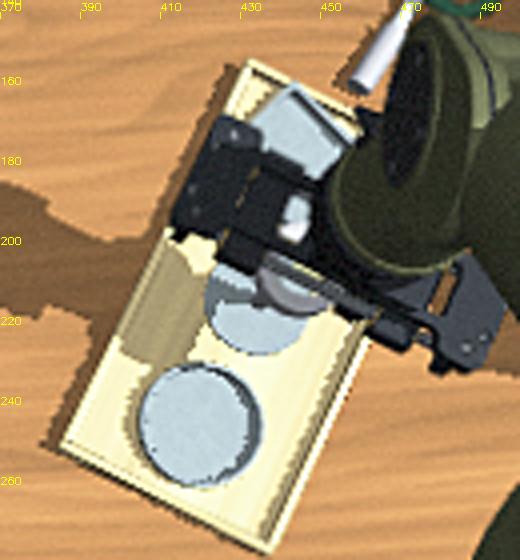

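Run:
```python
from h import *
s,R=st(); c=s["tool_pos"]+.166*R[:,0]
for o in (0,4.1,6,8):
    a=np.linspace(0,2*np.pi,4,endpoint=False)
    for z in (.015,-.005):
        q=pix("top",c+R[:,2]*(o-28)/1000+np.array([0,0,z])); q2=pix("scene",c+R[:,2]*(o+28)/1000+[0,0,z])
        print(o,z,(q-[370,140])*4, (q2-[150,50])*5)
```

```text
0 0.015 [[283.32631054 312.68390393]] [[271.72652131 298.95916995]]
0 -0.005 [[274.3362869  318.55753846]] [[280.48026686 328.51288351]]
4.1 0.015 [[286.11363775 306.59234777]] [[264.03229165 301.47052387]]
4.1 -0.005 [[277.08291702 312.57149275]] [[272.91994666 331.01597425]]
6 0.015 [[287.40317355 303.7727325 ]] [[260.46098629 302.63630176]]
6 -0.005 [[278.35368447 309.80062984]] [[269.41088478 332.17787748]]
8 0.015 [[288.7591052  300.80698139]] [[256.69782039 303.86479334]]
8 -0.005 [[279.68992245 306.88609908]] [[265.71336717 333.4022593 ]]
```

Emit:
carry_out(
  targets="0.3 10 0 2 0; 0.3 20 0.5 0 0; 0.3 20 0 0 0; 0.3 15 0 0 0; 0.3 10 0 0 0; 0.3 8 0 0 0; 0.3 5 0 0 0; 0.3 4 0 0 0; 0.3 2 0 0 0; 0.3 1 0 0 0; 0.3 0 0 0 0; 0.3 0 0 0 0",
)

```text
clock: 6.63
tool_pos: [0.5008, -0.3372, 0.1862]
eef_rot: [0.188, 0.681, -0.188, 0.682]
contact_force: [0.1, -0.2, -3.0]
opening: 0.63
```

Run:
```python
from h import *
plan((.503,-.338),.0155,1.034)
p,d=eyes.snapshot("scene"); crop(p,150,50,150,130,5,"g5.png")
```

```text
clock 6.63 F [ 0.1 -0.2 -3. ] open 0.630 yaw 1.034 q [ 0.63  0.98 -0.21  1.76  0.41  0.45  1.18]
toolx [ 8.e-04 -4.e-04 -1.e+00] tips now [ 500.9 -337.2   20.2]
turn -0.000 (other 3.141) shift [4.7 0.4 2.2]
```

View pics/g5.png

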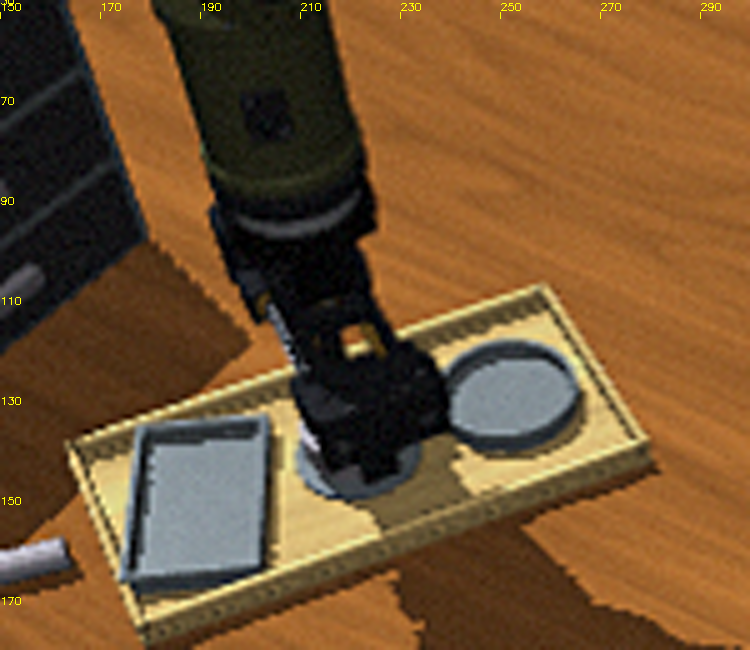

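Emit:
carry_out(
  targets="0.3 2 0 0 0; 0.3 1.5 0 0 0; 0.3 1 0 0 0; 0.3 0 0 0 0; 0.3 0 0 0 0",
)

```text
clock: 7.1
tool_pos: [0.5006, -0.337, 0.1814]
eef_rot: [0.187, 0.682, -0.188, 0.682]
contact_force: [-1.0, 1.0, 0.4]
opening: 0.631
```

Emit:
carry_out(
  targets="0.78 0 0 0 0; 0.78 0 0 0 0; 0.78 0 0 0 0; 0.78 0 0 0 0; 0.78 -5 0 0 0; 0.78 -15 0 0 0; 0.78 -25 0 0 0; 0.78 -35 0 0 0; 0.78 -35 0 0 0; 0.78 -10 0 0 0; 0.78 0 0 0 0",
)

```text
clock: 8.02
tool_pos: [0.5016, -0.3376, 0.3097]
eef_rot: [0.187, 0.679, -0.188, 0.684]
contact_force: [-0.1, 0.6, -0.7]
opening: 0.78
```

Run:
```python
from h import *
plan((.6785,.162),.10,1.034)
p,d=eyes.snapshot("scene"); crop(p,150,50,150,130,5,"g6.png")
```

```text
clock 8.02 F [-0.1  0.6 -0.7] open 0.780 yaw 1.034 q [ 0.68  0.79 -0.3   1.71  0.34  0.68  1.24]
toolx [ 0.006  -0.0033 -1.    ] tips now [ 502.6 -338.1  143.7]
turn -0.000 (other 3.141) shift [  43.1  519.7 -104.9]
```

View pics/g6.png

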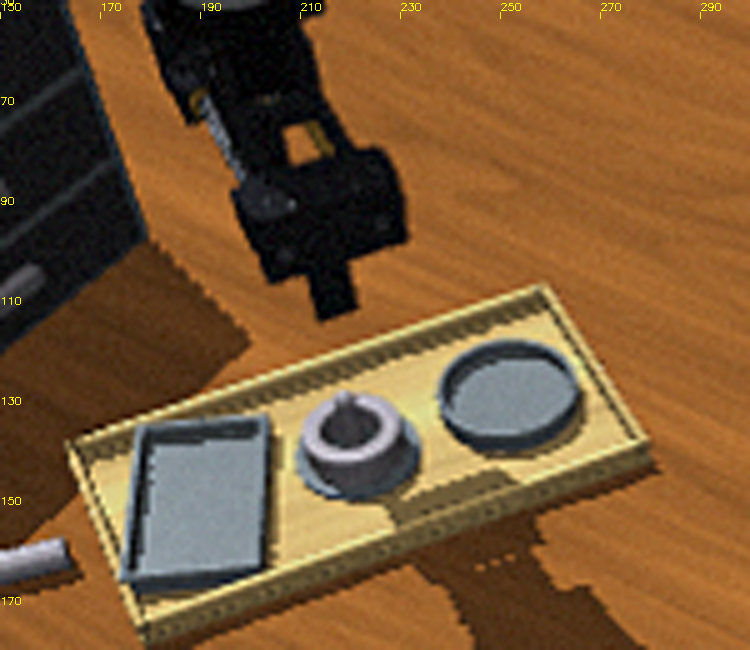

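Emit:
carry_out(
  targets="0.78 0 12 -2 0; 0.78 0 22 -4 0; 0.78 0 32 -6 0; 0.78 0 32 -6 0; 0.78 0 32 -7 0; 0.78 0 32 -7 0; 0.78 0 32 -7 0; 0.78 0 32 -7 0; 0.78 0 32 -7 0; 0.78 0 32 -7 0; 0.78 4 32 -7 0; 0.78 8 32 -7 0; 0.78 8 32 -7 0; 0.78 8 32 -7 0; 0.78 8 32 -7 0; 0.78 8 32 -7 0; 0.78 0 32 -4 0; 0.78 0 6 0 0; 0.78 0 0 0 0",
)

```text
clock: 9.65
tool_pos: [0.6743, 0.1689, 0.2596]
eef_rot: [0.186, 0.684, -0.185, 0.681]
contact_force: [0.2, -0.6, 0.9]
opening: 0.782
```

Run:
```python
from h import *
plan((.6785,.162),.003,1.034)
```

```text
clock 9.65 F [ 0.2 -0.6  0.9] open 0.782 yaw 1.040 q [-0.22  0.96 -0.19  1.43  0.22  0.77  0.55]
toolx [-0.0032  0.0021 -1.    ] tips now [673.7 169.2  93.6]
turn 0.006 (other -3.136) shift [90.5 -3.8  8.2]
```

Emit:
carry_out(
  targets="0.78 12 -4 8 0.006; 0.78 20 0 0 0; 0.78 20 0 0 0; 0.78 14 0 0 0; 0.78 6 0 0 0; 0.78 0 0 0 0; 0.78 0 0 0 0; 0.78 0 0 0 0",
)

```text
clock: 10.32
tool_pos: [0.6808, 0.1563, 0.1912]
eef_rot: [0.19, 0.681, -0.189, 0.682]
contact_force: [1.5, 0.1, -0.5]
opening: 0.776
```

Run:
```python
from h import *
plan((.6785,.162),.003,1.034)
p,d=eyes.snapshot("scene"); crop(p,290,210,110,90,7,"g7.png")
```

```text
clock 10.32 F [ 1.5  0.1 -0.5] open 0.776 yaw 1.028 q [-0.21  1.05 -0.17  1.44  0.24  0.67  0.54]
toolx [ 1.7e-03  5.0e-04 -1.0e+00] tips now [681.  156.4  25.2]
turn -0.006 (other 3.135) shift [22.2  3.5 -5.1]
```

View pics/g7.png

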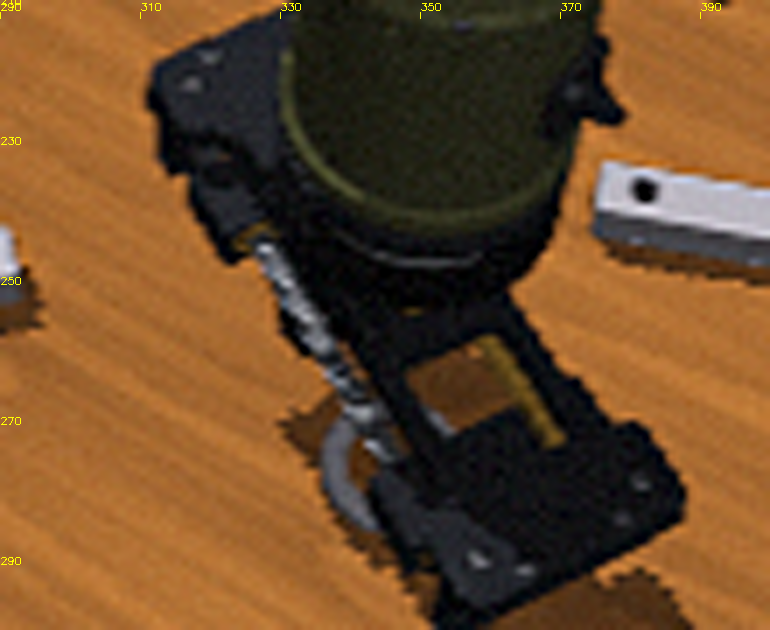

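Emit:
carry_out(
  targets="0.78 0 3 -5 0; 0.78 6 0 0 0; 0.78 6 0 0 0; 0.78 5 0 0 0; 0.78 3 0 0 0; 0.78 0 0 0 0; 0.78 0 0 0 0; 0.78 0 0 0 0",
)

```text
clock: 11.03
tool_pos: [0.6776, 0.1616, 0.1703]
eef_rot: [0.19, 0.681, -0.19, 0.681]
contact_force: [0.0, -0.3, 0.0]
opening: 0.784
```

Run:
```python
from h import *
plan((.6785,.162),.003,1.034)
```

```text
clock 11.03 F [ 0.  -0.3  0. ] open 0.784 yaw 1.028 q [-0.22  1.08 -0.16  1.44  0.24  0.64  0.53]
toolx [ 2.e-04  1.e-04 -1.e+00] tips now [677.7 161.6   4.3]
turn -0.006 (other 3.135) shift [1.3 0.7 0.5]
```

Well centred. Going down a little more and gripping.

Emit:
carry_out(
  targets="0.78 1.5 0.6 0.5 0; 0.3 0 0 0 0; 0.3 0 0 0 0; 0.3 0 0 0 0; 0.3 0 0 0 0; 0.3 0 0 0 0; 0.3 0 0 0 0; 0.3 0 0 0 0; 0.3 0 0 0 0",
  force=25,
)

```text
clock: 11.78
tool_pos: [0.6783, 0.1619, 0.1688]
eef_rot: [0.19, 0.681, -0.19, 0.681]
contact_force: [-0.6, 1.1, 0.7]
opening: 0.505
```

Emit:
carry_out(
  targets="0.3 -5 0 0 0; 0.3 -15 0 0 0; 0.3 -25 0 0 0; 0.3 -30 0 0 0; 0.3 -25 0 0 0; 0.3 -10 0 0 0; 0.3 0 0 0 0; 0.3 0 0 0 0",
)

```text
clock: 12.45
tool_pos: [0.6781, 0.1619, 0.279]
eef_rot: [0.19, 0.681, -0.189, 0.681]
contact_force: [-0.2, 1.3, -0.3]
opening: 0.51
```

Run:
```python
from h import *
plan((.503,-.338),.12,1.034)
p,d=eyes.snapshot("scene"); crop(p,290,190,110,90,7,"g8.png")
```

```text
clock 12.45 F [-0.2  1.3 -0.3] open 0.510 yaw 1.028 q [-0.21  0.93 -0.19  1.42  0.21  0.81  0.56]
toolx [ 3.e-04  1.e-04 -1.e+00] tips now [678.1 161.9 113. ]
turn -0.006 (other 3.136) shift [  -7.1 -519.1  105.1]
```

View pics/g8.png

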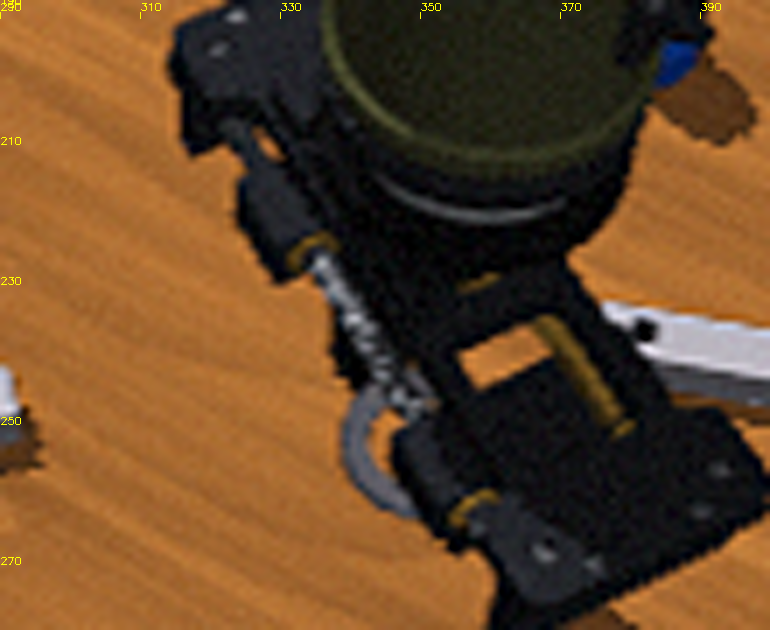

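Run:
```python
from h import *
s,R=st(); c=s["tool_pos"]+.166*R[:,0]
a=np.linspace(0,2*np.pi,200)
for o in (-4,0,4):
    q=pix("scene",[c+R[:,2]*(o+23*np.cos(t))/1e3+R[:,1]*.023*np.sin(t)+[0,0,.003] for t in a])
    print(o,((q-[290,190])*7).min(0))
```

```text
-4 [350.60762123 357.04714255]
0 [338.25913881 362.6118414 ]
4 [325.87547996 368.19186739]
```

Emit:
carry_out(
  targets="0.3 0 -12 2 0; 0.3 0 -22 4 0; 0.3 0 -32 6 0; 0.3 0 -32 6 0; 0.3 0 -32 7 0; 0.3 0 -32 7 0; 0.3 0 -32 7 0; 0.3 0 -32 7 0; 0.3 0 -32 7 0; 0.3 0 -32 7 0; 0.3 0 -32 7 0; 0.3 0 -32 7 0; 0.3 0 -32 7 0; 0.3 0 -32 7 0; 0.3 0 -32 7 0; 0.3 0 -30 6 0; 0.3 0 -22 4 0; 0.3 0 -15 2 0; 0.3 0 0 0 0; 0.3 0 0 0 0",
)

```text
clock: 14.17
tool_pos: [0.5015, -0.3366, 0.2774]
eef_rot: [0.191, 0.682, -0.19, 0.68]
contact_force: [0.9, 0.6, -0.1]
opening: 0.507
```

Run:
```python
from h import *
plan((.503,-.338),.07,1.034)
```

```text
clock 14.17 F [ 0.9  0.6 -0.1] open 0.507 yaw 1.026 q [ 0.67  0.84 -0.28  1.73  0.36  0.63  1.21]
toolx [-0.0023  0.0014 -1.    ] tips now [ 501.1 -336.3  111.4]
turn -0.008 (other 3.133) shift [41.4 -0.4  2.6]
```

Emit:
carry_out(
  targets="0.3 12 0 3 0; 0.3 20 0 0 0; 0.3 16 0 0 0; 0.3 10 0 0 0; 0.3 6 0 0 0; 0.3 5 0 0 0; 0.3 3 0 0 0; 0.3 0 0 0 0; 0.3 0 0 0 0; 0.3 0 0 0 0",
)

```text
clock: 15.0
tool_pos: [0.5057, -0.3377, 0.2073]
eef_rot: [0.19, 0.681, -0.19, 0.682]
contact_force: [0.4, -1.0, -0.8]
opening: 0.502
```

Run:
```python
from h import *
plan((.503,-.338),.033,1.034)
p,d=eyes.snapshot("scene"); crop(p,180,90,80,70,9,"g9.png")
```

```text
clock 15.00 F [ 0.4 -1.  -0.8] open 0.502 yaw 1.028 q [ 0.64  0.95 -0.23  1.74  0.41  0.5   1.17]
toolx [ 1.1e-03 -5.0e-04 -1.0e+00] tips now [ 505.8 -337.8   41.3]
turn -0.006 (other 3.135) shift [ 8.3 -1.6 -2.4]
```

View pics/g9.png

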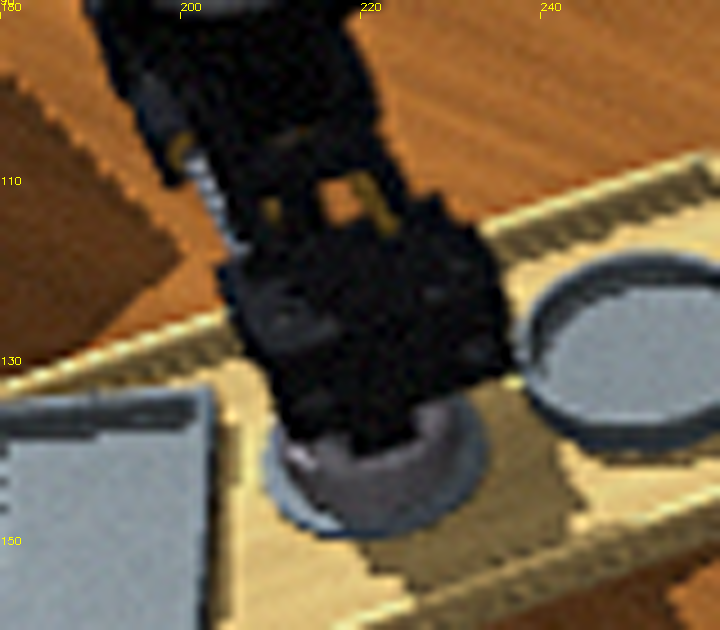

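Emit:
carry_out(
  targets="0.3 2 -0.5 -1 0; 0.3 2 -0.5 0 0; 0.3 2 0 0 0; 0.3 1 0 0 0; 0.3 1 0 0 0; 0.3 0 0 0 0; 0.3 0 0 0 0",
)

```text
clock: 15.63
tool_pos: [0.5039, -0.3379, 0.1988]
eef_rot: [0.19, 0.681, -0.19, 0.681]
contact_force: [-0.9, 1.2, 1.0]
opening: 0.504
```

Emit:
carry_out(
  targets="0.3 0.5 0 0 0; 0.3 0 0 0 0; 0.62 0 0 0 0; 0.62 0 0 0 0; 0.62 0 0 0 0; 0.62 0 0 0 0; 0.62 -5 0 0 0; 0.62 -15 0 0 0; 0.62 -25 0 0 0; 0.62 -35 0 0 0; 0.62 -30 0 0 0; 0.62 -5 0 0 0; 0.62 0 0 0 0",
)

```text
clock: 16.72
tool_pos: [0.5048, -0.3383, 0.3158]
eef_rot: [0.189, 0.679, -0.19, 0.683]
contact_force: [0.4, 0.0, -0.3]
opening: 0.619
```

Run:
```python
from h import *
plan((.4706,.3505),.13,.4)
p,d=eyes.snapshot("scene"); crop(p,180,90,80,70,9,"g10.png")
```

```text
clock 16.72 F [ 0.4  0.  -0.3] open 0.619 yaw 1.028 q [ 0.69  0.79 -0.31  1.7   0.34  0.7   1.23]
toolx [ 0.0047 -0.0025 -1.    ] tips now [ 505.6 -338.7  149.8]
turn 0.628 (other -2.514) shift [  18.   236.1 -648.5]
```

View pics/g10.png

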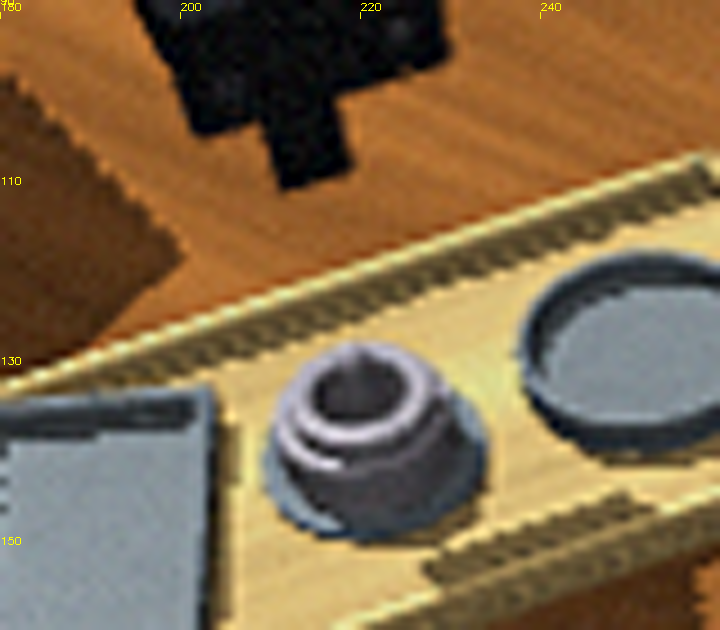

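Run:
```python
from h import *
plan((.4706,.3505),.13,1.034)
p=np.load("top0.npz")["p"]; 
print(at("top",(151,258),.01),at("top",(62,262),.01))
```

```text
clock 16.77 F [ 0.1 -0.4 -0.4] open 0.621 yaw 1.028 q [ 0.69  0.79 -0.31  1.7   0.34  0.7   1.23]
toolx [ 1.4e-03 -9.0e-04 -1.0e+00] tips now [ 504.3 -338.2  148. ]
turn -0.006 (other 3.135) shift [  17.3  574.6 -381.2]
[0.4322533  0.40743216 0.01      ] [0.43199553 0.65656066 0.01      ]
```

Emit:
carry_out(
  targets="0.62 0 10 -6 0; 0.62 0 20 -13 0; 0.62 0 32 -21 0; 0.62 0 32 -21 0; 0.62 0 32 -21 0; 0.62 0 32 -21 0; 0.62 0 32 -21 0; 0.62 0 32 -21 0; 0.62 0 32 -21 0; 0.62 0 32 -21 0; 0.62 0 32 -21 0; 0.62 0 32 -22 0; 0.62 0 32 -22 0; 0.62 0 32 -22 0; 0.62 0 32 -22 0; 0.62 0 32 -22 0; 0.62 0 32 -22 0; 0.62 0 32 -22 0; 0.62 0 22 -14 0; 0.62 0 10 -6 0",
)

```text
clock: 18.43
tool_pos: [0.4705, 0.3561, 0.3116]
eef_rot: [0.188, 0.683, -0.187, 0.681]
contact_force: [0.2, 1.0, -0.5]
opening: 0.625
```

Emit:
carry_out(
  targets="0.62 10 0 0 0; 0.62 20 0 0 0; 0.62 20 0 0 0; 0.62 10 0 0 0; 0.62 0 0 0 0; 0.62 0 0 0 0",
)

```text
clock: 18.93
tool_pos: [0.4735, 0.3492, 0.2524]
eef_rot: [0.189, 0.681, -0.191, 0.681]
contact_force: [0.1, -0.6, 0.7]
opening: 0.619
```

Run:
```python
from h import *
plan((.4706,.3505),.015,1.034)
p,d=eyes.snapshot("scene"); crop(p,400,150,110,110,6,"g11.png")
```

```text
clock 18.93 F [ 0.1 -0.6  0.7] open 0.619 yaw 1.026 q [-0.65  0.85 -0.1   1.79  0.17  0.5   0.16]
toolx [-0.0015 -0.0024 -1.    ] tips now [473.3 348.8  86.4]
turn -0.008 (other 3.134) shift [71.4  0.3 -3.1]
```

View pics/g11.png

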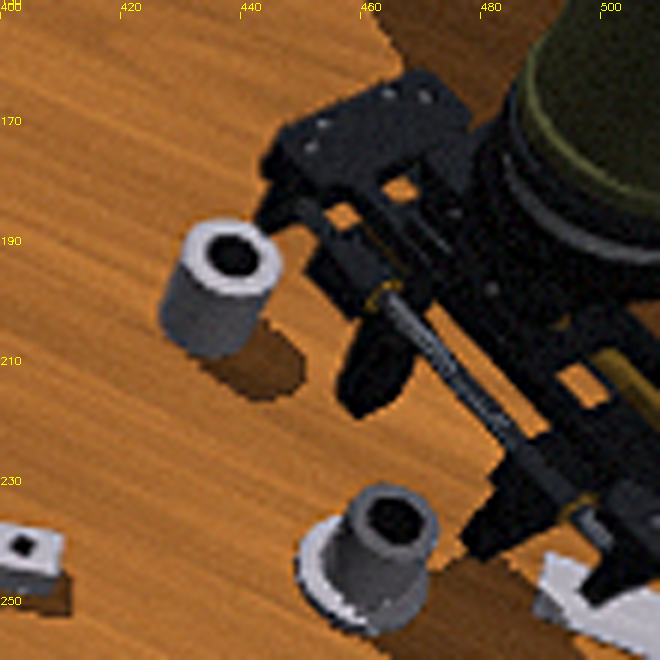

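Run:
```python
from h import *
print(pix("scene",[[.4735,.349,.086],[.4706,.3505,.045]]))
```

```text
[[470.59617082 227.4100827 ]
 [465.55345047 236.31866629]]
```

Emit:
carry_out(
  targets="0.62 10 0 -3 0; 0.62 20 0 0 0; 0.62 20 0 0 0; 0.62 12 0 0 0; 0.62 6 0 0 0; 0.62 3 0 0 0; 0.62 0 0 0 0; 0.62 0 0 0 0; 0.62 0 0 0 0",
)

```text
clock: 19.73
tool_pos: [0.4712, 0.3527, 0.1831]
eef_rot: [0.19, 0.681, -0.189, 0.682]
contact_force: [-0.4, -1.0, 0.7]
opening: 0.618
```

Run:
```python
from h import *
plan((.4706,.3505),.015,1.034)
```

```text
clock 19.73 F [-0.4 -1.   0.7] open 0.618 yaw 1.028 q [-0.68  0.97 -0.08  1.81  0.18  0.37  0.14]
toolx [ 0.0013  0.0011 -1.    ] tips now [471.4 352.9  17.1]
turn -0.006 (other 3.135) shift [ 2.1 -2.5  0.5]
```

Emit:
carry_out(
  targets="0.62 1 -2 0.5 0; 0.62 0 0 0 0; 0.2 0 0 0 0; 0.2 0 0 0 0; 0.2 0 0 0 0; 0.2 0 0 0 0; 0.2 0 0 0 0; 0.2 0 0 0 0; 0.2 0 0 0 0",
  force=35,
)

```text
clock: 20.48
tool_pos: [0.4702, 0.3505, 0.1813]
eef_rot: [0.19, 0.681, -0.19, 0.681]
contact_force: [-0.1, -0.6, 1.4]
opening: 0.377
```

Emit:
carry_out(
  targets="0.2 -5 0 0 0; 0.2 -15 0 0 0; 0.2 -25 0 0 0; 0.2 -30 0 0 0; 0.2 -30 0 0 0; 0.2 -10 0 0 0; 0.2 0 0 0 0; 0.2 0 0 0 0",
)

```text
clock: 21.15
tool_pos: [0.47, 0.3502, 0.2958]
eef_rot: [0.189, 0.681, -0.19, 0.681]
contact_force: [-0.7, -0.0, -3.3]
opening: 0.376
```

Run:
```python
from h import *
plan((.4242,-.2896),.12,1.034)
p,d=eyes.snapshot("scene"); crop(p,400,130,110,110,6,"g12.png")
```

```text
clock 21.15 F [-0.7 -0.  -3.3] open 0.376 yaw 1.028 q [-0.65  0.78 -0.12  1.78  0.15  0.58  0.16]
toolx [-4.e-04 -3.e-04 -1.e+00] tips now [469.9 350.1 129.8]
turn -0.006 (other 3.136) shift [  10.  -573.2  287.8]
```

View pics/g12.png

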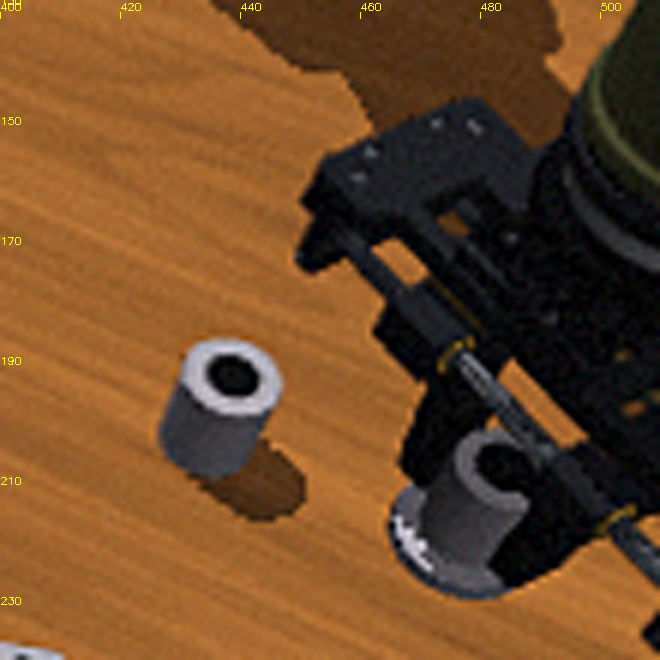

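Emit:
carry_out(
  targets="0.2 0 -10 5 0; 0.2 0 -20 10 0; 0.2 0 -32 16 0; 0.2 0 -32 16 0; 0.2 0 -32 16 0; 0.2 0 -32 16 0; 0.2 0 -32 16 0; 0.2 0 -32 16 0; 0.2 0 -32 16 0; 0.2 0 -32 16 0; 0.2 0 -32 16 0; 0.2 0 -32 16 0; 0.2 0 -32 16 0; 0.2 0 -32 16 0; 0.2 0 -32 16 0; 0.2 0 -32 16 0; 0.2 0 -32 16 0; 0.2 0 -32 16 0; 0.2 0 -21 11 0; 0.2 0 -10 5 0",
)

```text
clock: 22.87
tool_pos: [0.4175, -0.2928, 0.2947]
eef_rot: [0.191, 0.682, -0.192, 0.68]
contact_force: [-0.3, 0.8, -2.8]
opening: 0.377
```

Emit:
carry_out(
  targets="0.2 10 0 0 0; 0.2 20 0 0 0; 0.2 20 0 0 0; 0.2 10 0 0 0; 0.2 0 0 0 0; 0.2 0 0 0 0; 0.2 0 0 0 0",
)

```text
clock: 23.45
tool_pos: [0.4205, -0.2876, 0.2366]
eef_rot: [0.189, 0.681, -0.189, 0.682]
contact_force: [0.7, -0.3, -3.4]
opening: 0.377
```

Run:
```python
from h import *
plan((.4242,-.290),.026,1.034)
p,d=eyes.snapshot("scene"); crop(p,200,70,90,90,7,"g13.png")
p,d=eyes.snapshot("top"); crop(p,370,180,110,100,6,"g14.png")
```

```text
clock 23.45 F [ 0.7 -0.3 -3.4] open 0.377 yaw 1.029 q [ 0.64  0.83 -0.22  2.04  0.52  0.33  1.03]
toolx [ 5.e-04  4.e-04 -1.e+00] tips now [ 420.6 -287.5   70.6]
turn -0.005 (other 3.137) shift [44.6 -0.3  4.4]
```

View pics/g13.png

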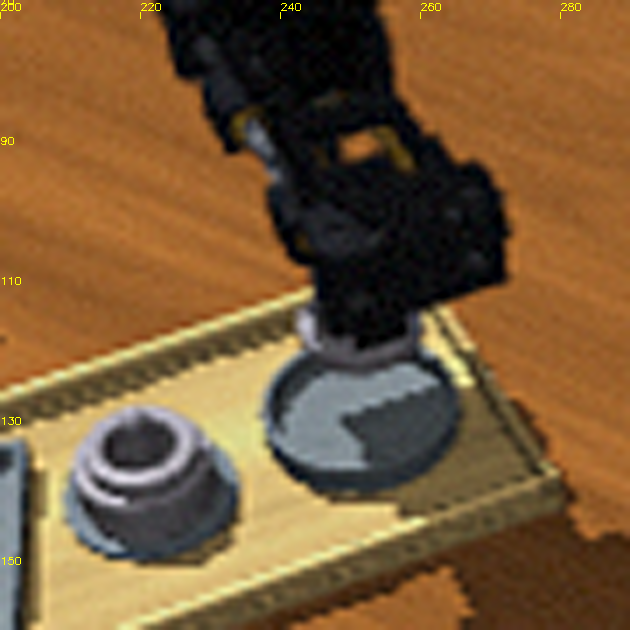

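View pics/g14.png

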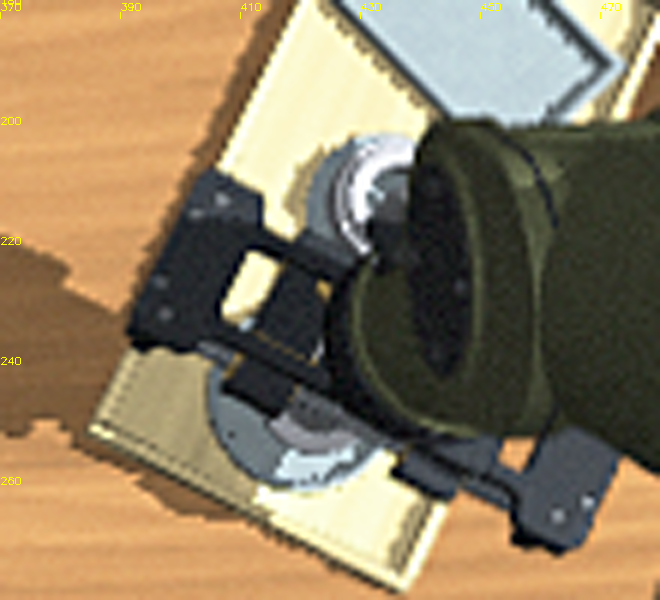

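Emit:
carry_out(
  targets="0.2 8 0 4 0; 0.2 12 0 0 0; 0.2 10 0 0 0; 0.2 6 0 0 0; 0.2 3 0 0 0; 0.2 0 0 0 0; 0.2 0 0 0 0; 0.2 0 0 0 0",
)

```text
clock: 24.22
tool_pos: [0.4236, -0.2905, 0.1975]
eef_rot: [0.19, 0.681, -0.19, 0.681]
contact_force: [-0.0, -0.0, -2.9]
opening: 0.376
```

Run:
```python
from h import *
plan((.4242,-.290),.0255,1.034)
```

```text
clock 24.22 F [-0.  -0.  -2.9] open 0.376 yaw 1.028 q [ 0.61  0.9  -0.16  2.03  0.55  0.25  1.  ]
toolx [ 5.e-04 -1.e-04 -1.e+00] tips now [ 423.6 -290.6   31.5]
turn -0.006 (other 3.136) shift [6.  0.8 0.2]
```

Emit:
carry_out(
  targets="0.2 2 0.5 0 0; 0.2 2 0 0 0; 0.2 1 0 0 0; 0.2 0.5 0 0 0; 0.2 0 0 0 0; 0.2 0 0 0 0",
)

```text
clock: 24.72
tool_pos: [0.4237, -0.2901, 0.1917]
eef_rot: [0.19, 0.681, -0.19, 0.681]
contact_force: [0.8, 0.2, -2.7]
opening: 0.372
```

Emit:
carry_out(
  targets="0.2 0.5 0 0 0; 0.2 0.5 0 0 0; 0.2 0 0 0 0; 0.2 0 0 0 0",
)

```text
clock: 25.05
tool_pos: [0.4237, -0.29, 0.1913]
eef_rot: [0.189, 0.681, -0.19, 0.681]
contact_force: [0.0, 0.5, 5.7]
opening: 0.373
```

Contact is made (+5.7 N). Releasing and rising.

Emit:
carry_out(
  targets="0.2 0 0 0 0; 0.6 0 0 0 0; 0.6 0 0 0 0; 0.6 0 0 0 0; 0.6 0 0 0 0; 0.6 -5 0 0 0; 0.6 -15 0 0 0; 0.6 -25 0 0 0; 0.6 -30 0 0 0; 0.6 -30 0 0 0; 0.6 -10 0 0 0; 0.6 0 0 0 0",
)

```text
clock: 26.05
tool_pos: [0.4243, -0.2906, 0.3081]
eef_rot: [0.189, 0.679, -0.19, 0.683]
contact_force: [0.1, -0.5, 0.5]
opening: 0.602
```

Run:
```python
from h import *
plan((.5472,.2116),.10,0.352)
p,d=eyes.snapshot("scene"); crop(p,200,70,90,90,7,"g15.png")
```

```text
clock 26.05 F [ 0.1 -0.5  0.5] open 0.602 yaw 1.027 q [ 0.71  0.71 -0.33  1.98  0.45  0.51  1.09]
toolx [ 0.0047 -0.0024 -1.    ] tips now [ 425.1 -291.   142.1]
turn 0.675 (other -2.466) shift [  41.5  287.8 -429.8]
```

View pics/g15.png

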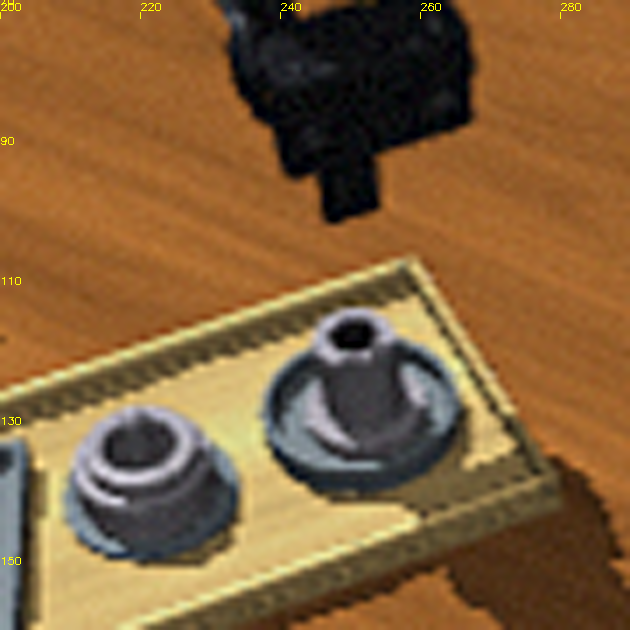

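Emit:
carry_out(
  targets="0.6 0 0 0 0.1; 0.6 0 0 0 0.115; 0.6 0 0 0 0.115; 0.6 0 0 0 0.115; 0.6 0 0 0 0.115; 0.6 0 0 0 0.115; 0.6 0 8 -12 0; 0.6 0 16 -24 0; 0.6 0 22 -33 0; 0.6 0 22 -33 0; 0.6 0 22 -33 0; 0.6 0 22 -33 0; 0.6 0 22 -33 0; 0.6 0 22 -33 0; 0.6 0 22 -33 0; 0.6 0 22 -33 0; 0.6 0 22 -33 0; 0.6 0 22 -33 0; 0.6 0 22 -33 0; 0.6 0 22 -33 0",
)

```text
clock: 27.77
tool_pos: [0.5441, 0.2167, 0.3036]
eef_rot: [0.403, 0.58, -0.406, 0.58]
contact_force: [1.4, -0.3, -0.5]
opening: 0.601
```

Emit:
carry_out(
  targets="0.6 10 0 0 0; 0.6 20 0 0 0; 0.6 15 0 0 0; 0.6 0 0 0 0; 0.6 0 0 0 0; 0.6 0 0 0 0",
)

```text
clock: 28.27
tool_pos: [0.5446, 0.2145, 0.2604]
eef_rot: [0.404, 0.58, -0.405, 0.58]
contact_force: [-0.3, 0.4, 0.1]
opening: 0.6
```

Run:
```python
from h import *
plan((.5472,.2116),.05,0.352)
p,d=eyes.snapshot("top"); crop(p,370,140,130,140,4,"g16.png")
p,d=eyes.snapshot("scene"); crop(p,330,160,110,100,6,"g17.png")
```

```text
clock 28.27 F [-0.3  0.4  0.1] open 0.600 yaw 0.353 q [-0.45  0.84  0.    1.81 -0.    0.5  -0.1 ]
toolx [-5.e-04 -8.e-04 -1.e+00] tips now [544.5 214.4  94.4]
turn 0.001 (other -3.141) shift [44.4  1.6  3.5]
```

View pics/g16.png

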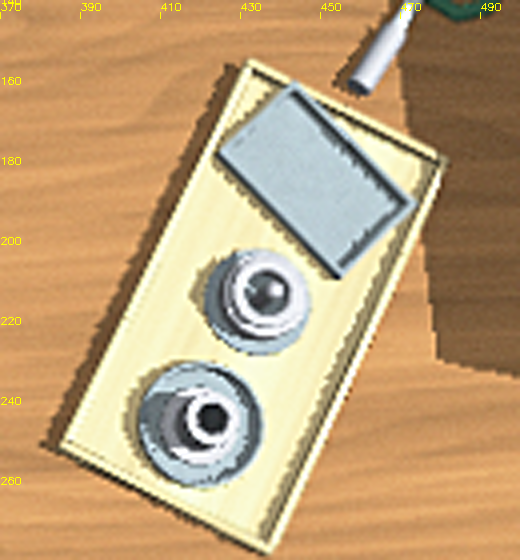

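View pics/g17.png

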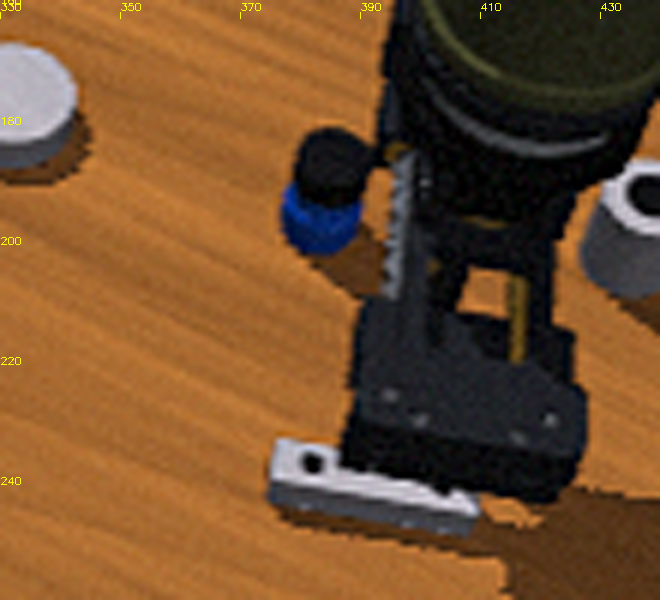

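Emit:
carry_out(
  targets="0.6 10 1.5 3.5 0; 0.6 20 0 0 0; 0.6 20 0 0 0; 0.6 12 0 0 0; 0.6 8 0 0 0; 0.6 4 0 0 0; 0.6 2 0 0 0; 0.6 0 0 0 0; 0.6 0 0 0 0; 0.6 0 0 0 0",
)

```text
clock: 29.2
tool_pos: [0.5475, 0.2123, 0.1855]
eef_rot: [0.405, 0.58, -0.404, 0.58]
contact_force: [0.1, -0.2, 0.4]
opening: 0.6
```

Run:
```python
from h import *
plan((.5472,.2116),.010,0.352)
print(at("top",(370+212/4-.375,140+418/4-.375),.055))
```

```text
clock 29.20 F [ 0.1 -0.2  0.4] open 0.600 yaw 0.353 q [-0.45  0.96 -0.    1.81  0.    0.36 -0.1 ]
toolx [ 1.3e-03  6.0e-04 -1.0e+00] tips now [547.8 212.4  19.5]
turn 0.001 (other -3.141) shift [ 9.5 -0.8  0.5]
[ 0.42427164 -0.28857203  0.055     ]
```

Emit:
carry_out(
  targets="0.6 5 -0.8 0.5 0; 0.6 4 0 0 0; 0.6 0 0 0 0; 0.6 0 0 0 0; 0.05 0 0 0 0; 0.05 0 0 0 0; 0.05 0 0 0 0; 0.05 0 0 0 0; 0.05 0 0 0 0; 0.05 0 0 0 0; 0.05 0 0 0 0; 0.05 0 0 0 0",
  force=40,
)

```text
clock: 30.2
tool_pos: [0.5467, 0.2114, 0.1758]
eef_rot: [0.405, 0.58, -0.404, 0.58]
contact_force: [-0.5, -0.7, 0.9]
opening: 0.223
```

Emit:
carry_out(
  targets="0.05 -5 0 0 0; 0.05 -15 0 0 0; 0.05 -25 0 0 0; 0.05 -30 0 0 0; 0.05 -30 0 0 0; 0.05 -10 0 0 0; 0.05 0 0 0 0; 0.05 0 0 0 0",
)

```text
clock: 30.87
tool_pos: [0.5463, 0.2113, 0.2903]
eef_rot: [0.404, 0.58, -0.404, 0.58]
contact_force: [-0.6, 0.3, -3.2]
opening: 0.214
```

Run:
```python
from h import *
plan((.5822,-.3842),.12,0.352)
plan((.5822,-.3842),.12,-0.89)
p,d=eyes.snapshot("scene"); crop(p,350,160,90,90,6,"g18.png")
```

```text
clock 30.87 F [-0.6  0.3 -3.2] open 0.214 yaw 0.353 q [-0.45  0.79  0.    1.79 -0.    0.56 -0.09]
toolx [-4.e-04 -0.e+00 -1.e+00] tips now [546.2 211.3 124.3]
turn 0.001 (other -3.140) shift [   4.3 -171.5  571.4]
clock 30.87 F [-0.6  0.3 -3.2] open 0.214 yaw 0.353 q [-0.45  0.79  0.    1.79 -0.    0.56 -0.09]
toolx [-4.e-04 -0.e+00 -1.e+00] tips now [546.2 211.3 124.3]
turn 1.243 (other -1.898) shift [  4.3 485.4 346.8]
```

View pics/g18.png

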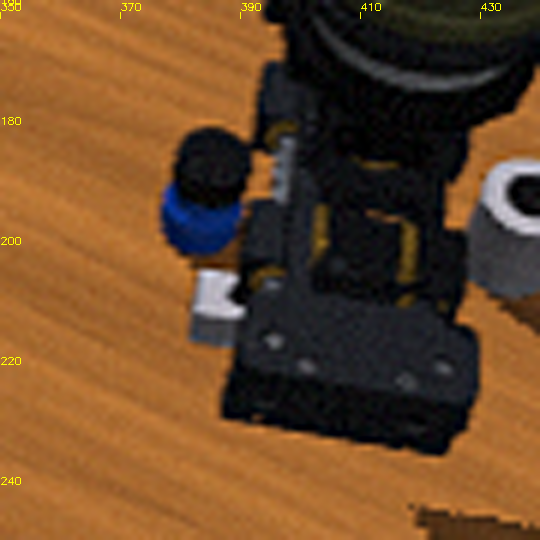

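Emit:
carry_out(
  targets="0.05 0 -3 10 0; 0.05 0 -6 20 0; 0.05 0 -10 34 0; 0.05 0 -10 34 0; 0.05 0 -10 34 0; 0.05 0 -10 34 0; 0.05 0 -10 34 0; 0.05 0 -10 34 0; 0.05 0 -10 34 0; 0.05 0 -10 34 0; 0.05 0 -10 34 0; 0.05 0 -10 34 0; 0.05 0 -10 34 0; 0.05 0 -10 34 0; 0.05 0 -10 34 0; 0.05 0 -10 34 0; 0.05 0 -10 34 0; 0.05 0 -10 34 0; 0.05 0 -2 6 0",
)

```text
clock: 32.5
tool_pos: [0.583, -0.4011, 0.2883]
eef_rot: [0.404, 0.578, -0.41, 0.578]
contact_force: [-0.5, -2.1, -1.4]
opening: 0.223
```

Emit:
carry_out(
  targets="0.05 0 0 0 0.08; 0.05 0 0 0 0.11; 0.05 0 0 0 0.11; 0.05 0 0 0 0.11; 0.05 0 0 0 0.11; 0.05 0 0 0 0.11; 0.05 0 0 0 0.11; 0.05 0 0 0 0.11; 0.05 0 0 0 0.11; 0.05 0 0 0 0.11; 0.05 0 0 0 0.11; 0.05 0 0 0 0.06; 0.05 0 0 0 0; 0.05 0 0 0 0; 0.05 0 0 0 0",
)

```text
clock: 33.75
tool_pos: [0.5861, -0.3921, 0.2895]
eef_rot: [-0.666, -0.238, 0.667, -0.237]
contact_force: [-0.2, 0.2, -2.3]
opening: 0.221
```

Run:
```python
from h import *
plan((.5822,-.3842),.06,-0.89)
```

```text
clock 33.75 F [-0.2  0.2 -2.3] open 0.221 yaw -0.886 q [ 0.44  0.94  0.19  1.4  -0.2   0.83 -0.2 ]
toolx [-0.0019  0.001  -1.    ] tips now [ 585.8 -391.9  123.5]
turn 0.004 (other -3.137) shift [63.5 -8.1 -2.2]
```

Emit:
carry_out(
  targets="0.05 10 -4 -1 0.004; 0.05 20 -4 -1 0; 0.05 18 0 0 0; 0.05 10 0 0 0; 0.05 5 0 0 0; 0.05 0 0 0 0; 0.05 0 0 0 0; 0.05 0 0 0 0",
)

```text
clock: 34.42
tool_pos: [0.5836, -0.3851, 0.2288]
eef_rot: [0.667, 0.235, -0.666, 0.236]
contact_force: [-0.6, 0.3, -1.9]
opening: 0.218
```

Run:
```python
from h import *
plan((.5822,-.3842),.020,-0.89)
p,d=eyes.snapshot("scene"); crop(p,150,80,100,100,6,"g19.png")
p,d=eyes.snapshot("top"); crop(p,400,140,110,90,7,"g20.png")
```

```text
clock 34.42 F [-0.6  0.3 -1.9] open 0.218 yaw -0.891 q [ 0.44  1.01  0.17  1.44 -0.22  0.71 -0.2 ]
toolx [ 0.0018 -0.0013 -1.    ] tips now [ 583.9 -385.3   62.8]
turn -0.001 (other 3.141) shift [42.8 -2.   0.7]
```

View pics/g19.png

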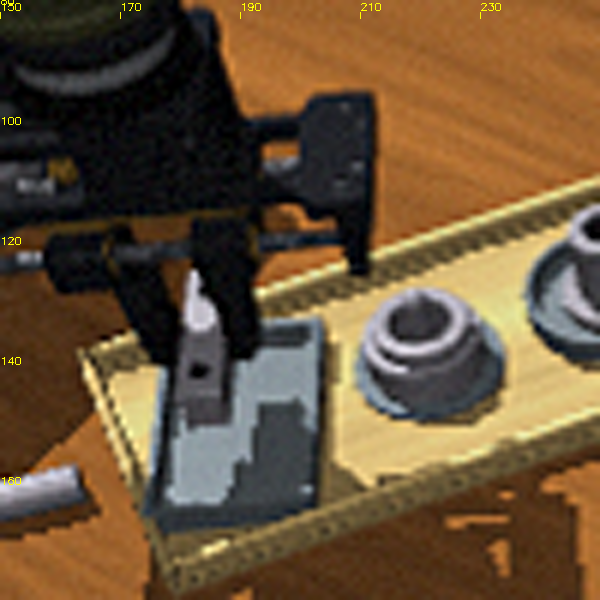

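View pics/g20.png

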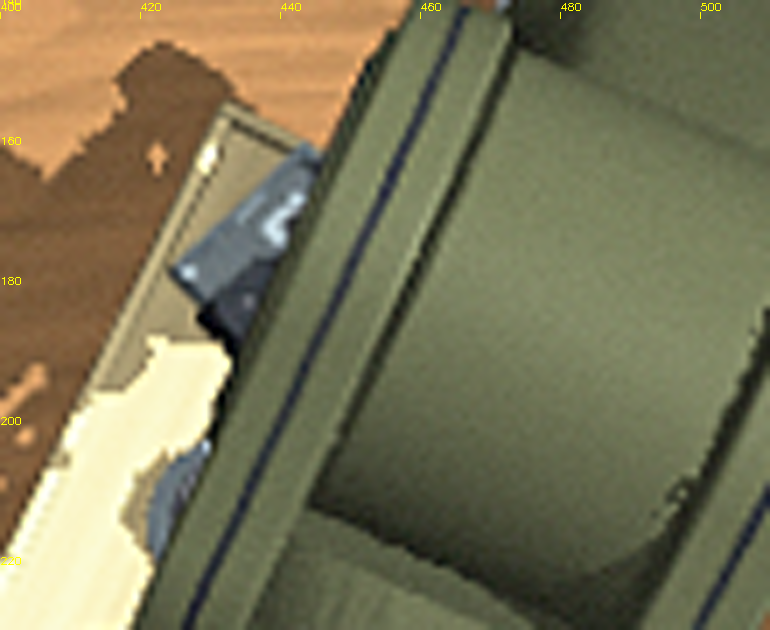

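Run:
```python
from h import *
s,R=st(); c=s["tool_pos"]+.166*R[:,0]
for o in (-4,0,4):
  for sg in (1,-1):
    print(o,sg,[((pix("scene",c+R[:,2]*(o+sg*40)/1e3+R[:,1]*w+[0,0,z])[0]-[150,80])*6).round(0) for w in(-.01,.01) for z in (.01,-.01)])
```

```text
-4 1 [array([229., 269.]), array([240., 301.]), array([183., 273.]), array([196., 305.])]
-4 -1 [array([216., 398.]), array([228., 430.]), array([168., 402.]), array([181., 434.])]
0 1 [array([229., 263.]), array([241., 295.]), array([184., 267.]), array([196., 299.])]
0 -1 [array([216., 391.]), array([229., 423.]), array([169., 396.]), array([182., 428.])]
4 1 [array([230., 257.]), array([241., 289.]), array([185., 261.]), array([197., 293.])]
4 -1 [array([217., 385.]), array([229., 417.]), array([170., 389.]), array([183., 421.])]
```

Emit:
carry_out(
  targets="0.05 8 -1.5 0.5 0; 0.05 12 0 0 0; 0.05 9 0 0 0; 0.05 5 0 0 0; 0.05 3 0 0 0; 0.05 0 0 0 0; 0.05 0 0 0 0; 0.05 0 0 0 0",
)

```text
clock: 35.18
tool_pos: [0.5821, -0.3839, 0.191]
eef_rot: [0.667, 0.236, -0.666, 0.236]
contact_force: [-0.5, -0.3, -1.7]
opening: 0.219
```

Run:
```python
from h import *
plan((.5822,-.3842),.020,-0.89)
p,d=eyes.snapshot("scene"); crop(p,150,80,100,100,6,"g21.png")
```

```text
clock 35.18 F [-0.5 -0.3 -1.7] open 0.219 yaw -0.891 q [ 0.44  1.06  0.16  1.45 -0.23  0.65 -0.19]
toolx [ 7.e-04 -5.e-04 -1.e+00] tips now [ 582.2 -383.9   25. ]
turn -0.001 (other 3.141) shift [5.  0.2 0.2]
```

View pics/g21.png

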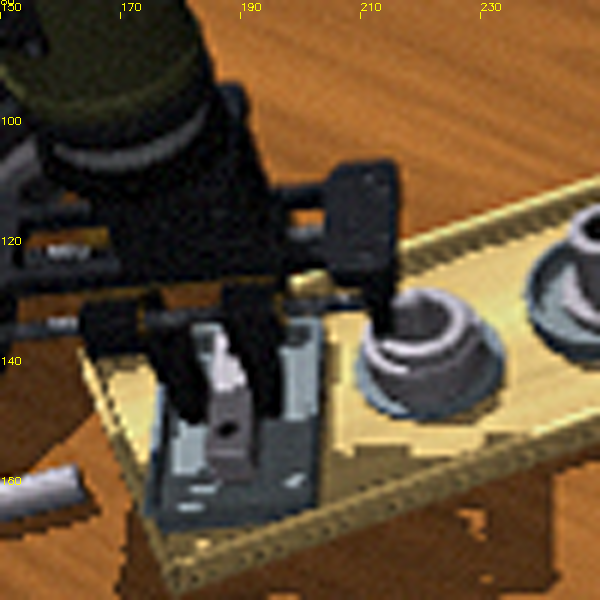

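Emit:
carry_out(
  targets="0.05 2 0 0 0; 0.05 1.5 0 0 0; 0.05 1 0 0 0; 0.05 0 0 0 0; 0.05 0 0 0 0",
)

```text
clock: 35.65
tool_pos: [0.5819, -0.3836, 0.1861]
eef_rot: [-0.667, -0.236, 0.667, -0.236]
contact_force: [0.9, 0.8, -2.9]
opening: 0.223
```

Emit:
carry_out(
  targets="0.05 0.5 0 0 0; 0.05 0.5 0 0 0; 0.05 0 0 0 0; 0.05 0 0 0 0",
)

```text
clock: 35.98
tool_pos: [0.5819, -0.3837, 0.1858]
eef_rot: [0.667, 0.236, -0.667, 0.236]
contact_force: [-2.1, 0.9, 4.6]
opening: 0.223
```

Seated (+4.6 N). Opening just a little (to 0.32), then rising.

Emit:
carry_out(
  targets="0.3 0 0 0 0; 0.32 0 0 0 0; 0.32 0 0 0 0; 0.32 0 0 0 0; 0.32 -3 0 0 0; 0.32 -10 0 0 0; 0.32 -20 0 0 0; 0.32 -30 0 0 0; 0.32 -30 0 0 0; 0.32 -30 0 0 0; 0.32 -10 0 0 0; 0.32 0 0 0 0",
)

```text
clock: 36.98
tool_pos: [0.5828, -0.3845, 0.3225]
eef_rot: [0.668, 0.234, -0.665, 0.238]
contact_force: [0.3, -0.2, 0.4]
opening: 0.317
```

Run:
```python
from h import *
plan((.45,.0),.25,-0.89)
```

```text
clock 36.98 F [ 0.3 -0.2  0.4] open 0.317 yaw -0.891 q [ 0.42  0.89  0.2   1.41 -0.2   0.86 -0.21]
toolx [ 0.0063 -0.0041 -1.    ] tips now [ 583.8 -385.2  156.5]
turn -0.001 (other 3.141) shift [ -96.  -382.9 -138.7]
```

Emit:
carry_out(
  targets="0.32 -10 -10 -4 0; 0.32 -10 -25 -9 0; 0.32 -10 -30 -11 0; 0.32 -10 -30 -11 0; 0.32 -10 -30 -11 0; 0.32 -10 -30 -11 0; 0.32 -10 -30 -11 0; 0.32 -10 -30 -11 0; 0.32 0 -30 -11 0; 0.32 0 -30 -11 0; 0.32 0 -30 -11 0; 0.32 0 -30 -11 0; 0.32 0 -20 -8 0; 0.32 0 -10 -4 0; 0.32 0 0 0 0",
)

```text
clock: 38.23
tool_pos: [0.4561, -0.0124, 0.3974]
eef_rot: [-0.665, -0.238, 0.667, -0.237]
contact_force: [-0.4, -0.9, -0.3]
opening: 0.32
```

Run:
```python
from h import *
p,d=eyes.snapshot("scene"); crop(p,140,80,160,110,5,"g22.png"); cv2.imwrite("pics/full.png",p)
p,d=eyes.snapshot("top"); crop(p,370,140,130,145,4,"g23.png")
```

```text
(no output)
```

View pics/g22.png

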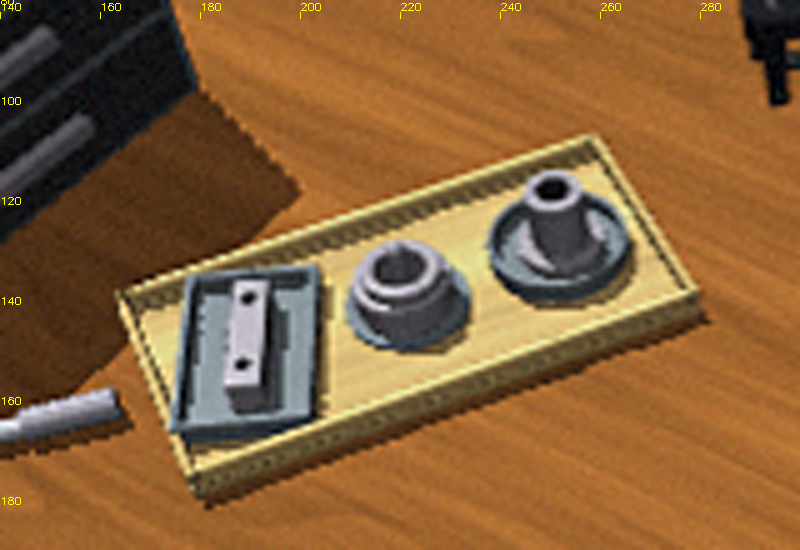

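View pics/g23.png

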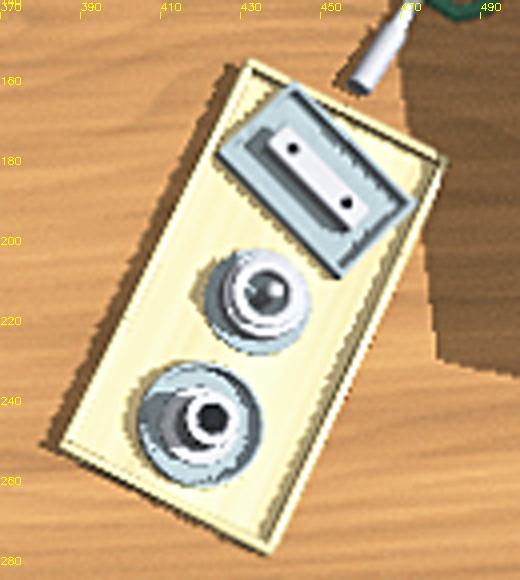

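View pics/full.png

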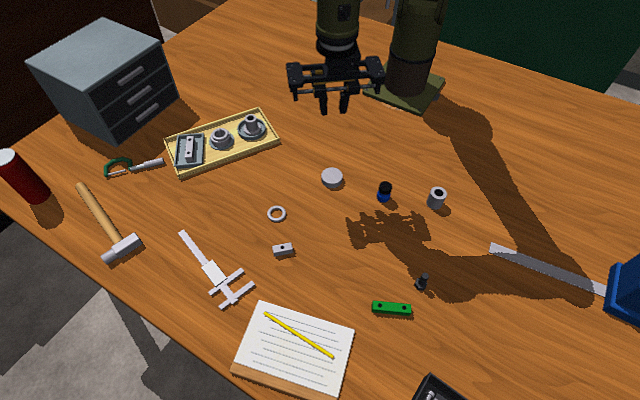

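Run:
```python
from h import *
f=lambda x,y,z:at("top",(370+x/4-.375,140+y/4-.375),z)
a=f(292,148,.03);b=f(347,203,.03);print((a+b)/2,np.arctan2(*(a-b)[1::-1]))
print(f(212,418,.055), r.get_state()["qd"].round(3))
r.finish_job()
```

```text
[ 0.58164724 -0.38331162  0.03      ] 0.6907686805637356
[ 0.42427164 -0.28857203  0.055     ] [ 0.031  0.003  0.018 -0.017  0.002 -0.     0.001]
the job is handed in; nothing more can be done
```

The kit is together in the tray, and I handed the job in at about 38 s of the 112 s allowed. The order was spacer, washer, flanged bush, long key. No verdict was reported.

**Final checks from the last pictures:**
- **Spacer and washer:** the spacer is over the peg, flat on the disc, and the washer that started farthest to the robot's left is flat on top of it.
- **Flanged bush:** it stands flange down in the cup, about 1–1.5 mm from the measured centre.
- **Long key:** it lies flat in the trough, about 1 mm from centre and about 0.01 rad off the trough's long axis.
- **Left alone:** the disc, plain bush, short key, second washer and green key look unmoved, and the gripper is clear of everything.

**Disagreements:**
- **Trough angle:** the trough sits about 20° off the tray's row direction, not along it as described, so I lined the key up with the trough as the camera shows it.
- **Gripper opening:** on the washer and the long key it read about 1–1.5 mm less than their stated size, but both were held securely.

The position figures rest on a calibration good to about 2 mm.

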